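# Lock the pour-over stand at the mark for the waiting vessel

### The job

The sliding leg of the pour-over coffee stand is pushed up by a spring: press it down until the lower end of its sleeve is level with the groove on the post that suits the vessel standing under the dripper - the upper groove for the tall glass, the lower groove (the upper one of the pair of lines near the base) for the espresso cup. While you hold the leg at that groove, squeeze the cam lever flat against the sleeve, closing it only there, and finish still holding sleeve and closed lever together in the fingers at that height. Leave both vessels and the other things on the worktop where they stand, and do not bring the dripper down onto the vessel.

Things in the scene. Friction and masses are not known exactly. Their poses are not given: they have to be found in the camera images.
- stand: Fixed pour-over stand: dark wooden base 130 x 90 x 18 mm with an upright round steel post, 16 mm thick, top at 190 mm. Origin on the worktop under the post axis; z up. All the directions 'stand x, y' used below are its axes: it stands turned at most 0.5 rad from the world axes, x away from the robot, y to the left. The leg does not turn on the post.
- upper_groove (a point): Single dark engraved line round the post, 145 mm above the worktop, for the tall glass. The leg is there when leg_slide reads 0.030.
- lower_groove (a point): Upper one of a pair of dark engraved lines round the post (6 mm apart), 60 mm above the worktop, for the espresso cup. The leg is there when leg_slide reads 0.115.
- leg_slide (a joint): How far the sliding leg has been pressed down, in m: 0 right up (it starts there, lower end of the sleeve 175 mm above the worktop), 0.125 right down. A spring lifts it with about 5 to 7 N net, so it rises again if let go with the lever open. The closed lever's cam grips the post and holds the leg against the spring.
- leg: Sliding leg: upright square aluminium sleeve 24 x 24 x 120 mm round the post. Origin at the centre of the sleeve's lower end; axes as the stand's. Far (+x) side: a flat thumb rest. An arm to +y carries a white ceramic dripper cone, 100 mm wide, centred 100 mm from the post axis, 10 to 80 mm above the sleeve's lower end. At the lower groove the post sticks out 10 mm above the sleeve.
- thumb_rest (a point): Middle of the top face of the thumb rest, a level plate 6 mm thick that sticks out 38 mm from the sleeve's far face (x = 12 to 50 mm from the post axis) and is 24 mm wide; this face is 65 mm above the sleeve's lower end, 55 mm below its top. A fingertip set on it presses the leg down.
- lever_hinge (a joint): Angle of the cam lever in rad: 0 closed, flat along the sleeve; starts open at 0.26 to 0.32; 0.34 is its outer stop. It stays where it is left; closing takes about 8 N near its tip, rising to 10 to 15 N at the end.
- lever_tip (a point): Outer face at the free upper end of the cam lever, on the sleeve's near (-x) side; open, it leans out to -x, at most 40 mm from the post axis. Closed, the tip is 90 mm above the sleeve's lower end and the outer face 22 mm from the post axis: sleeve and closed lever are then 34 mm thick along x (-22 to +12 mm).
- outlet (a point): Centre of the dripper cone's lower end, 100 mm to +y of the post axis and 10 mm above the sleeve's lower end. The waiting vessel stands on the worktop below it.
- tall_glass: Clear straight drinking glass, 64 mm in diameter, 142 mm high, loose. Origin at the centre of its underside. It stands either under the dripper or by itself on the left of the worktop.
- espresso_cup: White espresso cup with a handle, 59 mm across, 88 mm over the handle, 55 mm high, loose. Origin under the middle of cup and handle, about 14 mm from the bowl's axis towards the handle. It stands in whichever of the two places the glass does not; another cup of the same kind, further back on the left, is only a bystander.
- other_cup: Bystander: a second white espresso cup, 55 mm high, at the back left.
- milk_jug: Bystander: white jug 85 mm high, at the back left. Origin at its underside.
- shot_glass: Bystander: small clear glass 58 mm high, 48 mm wide, behind the stand.
- candle_jar: Bystander: candle in a glass 72 mm wide, 82 mm high, at the back right.
- cinnamon_shaker: Bystander: glass shaker 44 mm wide, 90 mm high, behind the stand.
- teaspoon: Bystander: teaspoon 132 mm long, flat on the front of the worktop.
- slate_dish: Bystander: square slate saucer 98 mm wide, 10 mm high, at the front left.
- cam_lever: The lever: flat steel bar 6 mm thick, 16 mm wide, 56 mm long. Origin at its pivot, 19 mm from the post axis to -x and 34 mm above the sleeve's lower end; z along the bar to its tip, which points up.
There are look-alikes about, which are no part of the job. What is shaped like the tall_glass but green or red is not meant.

How it is judged:
By the outcome, as a careful person would: the job done as asked, in the order asked, and still so for the second after the job is handed in, while the arm keeps its last pose, push and grip.
It also fails if it takes over 32 s, if anything falls off the work surface, if the arm or the gripper's body presses on something with over 40 N, if the wrist force passes 120 N, or if a joint passes its speed limit or range.

### The arm

A 6-joint arm with a two-finger parallel gripper is mounted at the origin on a cart in front of the work surface, level with it; the furniture and walls round the work are solid. World frame = base frame: x ahead of the robot, y to its left, z up, the work surface at z = 0. Lengths are in mm, angles in rad, forces in N, time in s.
With the tool pointing down it reaches from about 300 to 775 mm from the base axis. Payload 14.6 kg.
Tool frame: the origin (TCP) lies between the finger pads; the fingertips stand ahead of it and the grasp point (between the pads) lies 11 mm behind it (manip.finger_overhang is the z of the fingertips in the tool frame, in mm); z points along the fingers, y is the line along which they close (so a half turn about z gives the same grasp; the last joint's range is limited). The gripper opens to 94 mm and grips with 3 to 60 N. Pads are 16 mm wide; open, the fingers measure 119 mm over their backs; the gripper's body (75 mm by 177 mm) begins 78 mm behind the grasp point.
Start: joints at [1.072, 0.3, 1.521, -0, 1.321, -0.067], TCP at [230.175, 499.509, 213.446] pointing down, gripper open.
Joint ranges: [-3.03, 3.03], [-0.79, 2.21], [0.23, 2.52], [-1.04, 4.18], [0, 3.07], [-2.55, 2.55]. Speed limits (rad/s): [2.22, 2.22, 2.57, 3.14, 3.14, 3.14].

### API

Orientations are given as [roll, pitch, yaw] about the fixed x, y, z axes, in that order (R = Rz(yaw) Ry(pitch) Rx(roll)).
In Python, from cell import manip gives the robot as it stands.
- The arm moves only by the tool jog_arm, never from a script. Its argument "series" is a list of rows, each a list of 7 numbers: the shift along the world's x, y, z as a fraction of full scale, then the turn, a rotation vector about the world's x, y, z as a fraction of full scale, then the closure, from 0 (fully open) to 1 (shut). In form: [[dx, dy, dz, wx, wy, wz, fingers], ...]. A call has 1 to 8 rows; each row is the pose to reach, as a shift and turn from the pose commanded when the call began; what a row does not reach only later rows make up. Full scale, the value 1, is 120 mm for a shift and 90 degrees for a turn. A row lasts 1/12 s, in which the tool goes at most 41.7 mm and 7.16 degrees, less where a joint would pass 70% of its speed; a pose out of reach is approached as far as the arm can. A call with a number of a shift or a turn outside -1 to 1 is refused whole. A call with a gripper value outside its range is refused whole. The fingers move at their own pace and stop on an object; "grip_force" is the grip in N (left out, the last holds). Time passes only in rows, so rows that repeat a pose let the fingers close. It gives the time, the measured TCP pose, the force, the opening and the grip force at its end, in the units of the state.
- manip.read_state(): the state, without advancing time (a new reading comes with each control period).
- manip.camera(name): name is "side" or "top"; returns a dict with "frame" (480x640x3 uint8, red, green, blue), "vfov" (degrees; the focal length in pixels is half the picture's height over the tangent of half this angle, whatever the lens; pixels are square), "cx", "cy" (the principal point, pixels), "R" (3x3) and "t" (3): a world point X has camera coordinates R X + t. Camera axes: x right, y down, z forward; pixel columns grow to the right and rows downward; lengths in mm; the calibration is good to about 2 mm. A picture is of the moment at which its call begins. There is no depth.
- manip.sign_off(): hands the job in; it is judged then, once.
The state is a dict: "clock": time; "joints": joint angles; "qd": joint speeds; "effort": joint torques, N m; "eef_pos": TCP position; "eef_rot": TCP orientation; "wrist_force": force on the tool from outside, world axes, zero at the start; "moment": the same for the moment, N m; "finger_gap": finger opening in mm; "finger_force": force on a finger pad.
Only numpy, scipy, OpenCV 4.12 (cv2) and the standard library are available. Lean on these libraries where they do the work, as an engineer would, in place of code of your own. Each camera call takes 0.05 s, during which the arm holds its last target. There are 200 camera calls.

## Working session

There is one attempt and no reset: what is moved stays moved. The work goes in short steps, Python scripts to look and compute and a tool call to move; the robot and the scene stay as the last step left them, time stands still between calls to the robot, and variables do not carry over. Pictures are saved under pics/ and viewed, at most 10 in all, crops included, and the job is handed in when it is done.

Besides the shell and the picture viewer there is one more tool, called after "Request:" in YAML: its name, and indented under it one key for each argument. jog_arm: Moves the arm, as the interface text tells. Its arguments: {"type":"object","properties":{"series":{"type":"array"},"grip_force":{"type":"number"}},"required":["series"]}

```bash
ls; mkdir -p pics; python3 - <<'E'
from cell import manip
import cv2,json
s=manip.read_state();print(s, manip.finger_overhang)
for n in("side","top"):
    c=manip.camera(n);cv2.imwrite(f"pics/{n}0.png",c["frame"][:,:,::-1]);print(n,{k:(v.tolist() if hasattr(v,'tolist') else v) for k,v in c.items() if k!="frame"})
E
```

```text
pics
{'clock': 0.0, 'joints': array([ 1.07241068e+00,  3.00461322e-01,  1.52156593e+00,  5.31773498e-06,
        1.32073374e+00, -6.66114672e-02]), 'qd': array([ 0.00118288,  0.00031759, -0.00147558, -0.00103033, -0.00093735,
       -0.00056255]), 'effort': array([-2.24111813e-03, -5.31809878e+01, -3.52736092e+01,  7.07219378e-02,
        2.44796398e-02, -6.85586610e-05]), 'eef_pos': array([230.04990721, 499.29463978, 212.89810916]), 'eef_rot': array([-3.14042725e+00, -8.29063540e-05,  2.70981710e+00]), 'wrist_force': array([ 0.11009601, -0.15528442,  0.20285413]), 'moment': array([-0.00743517, -0.01586785, -0.01718022]), 'finger_force': 0.0, 'finger_gap': 93.74680732871585} 8.0
side {'vfov': 48.576720929388536, 'cx': 314.08180476019584, 'cy': 238.28464905954672, 'R': [[0.9993714212812924, 0.03510011993210277, 0.0049743247743980305], [0.02403612470412747, -0.5677436729327774, -0.8228544139481825], [-0.026058147198464072, 0.8224567486655766, -0.568230472202109]], 't': [-549.2178774231188, 125.1087676949901, 1519.9488925145345]}
top {'vfov': 46.183585380771525, 'cx': 325.4331238294416, 'cy': 242.53069257921527, 'R': [[0.01981700908920007, -0.9994687402835386, 0.025875149213012795], [-0.9944874021234816, -0.02237035377030422, -0.10244205332713748], [0.10296646623268764, -0.02370241481850635, -0.9944023845321995]], 't': [-34.153508343829536, 543.867362664873, 1427.2261998287768]}
```

View pics/side0.png

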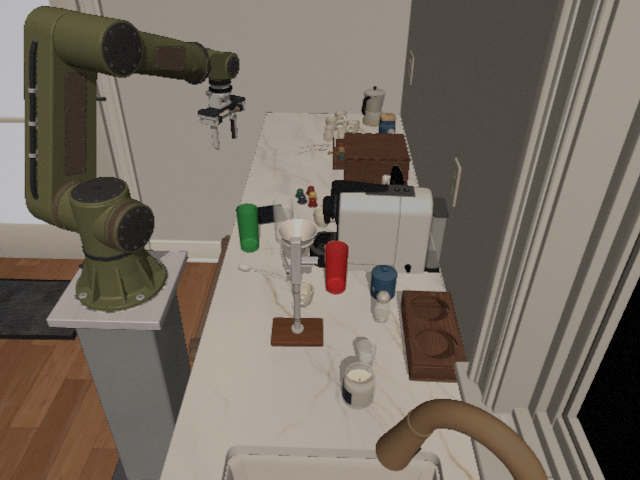

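View pics/top0.png

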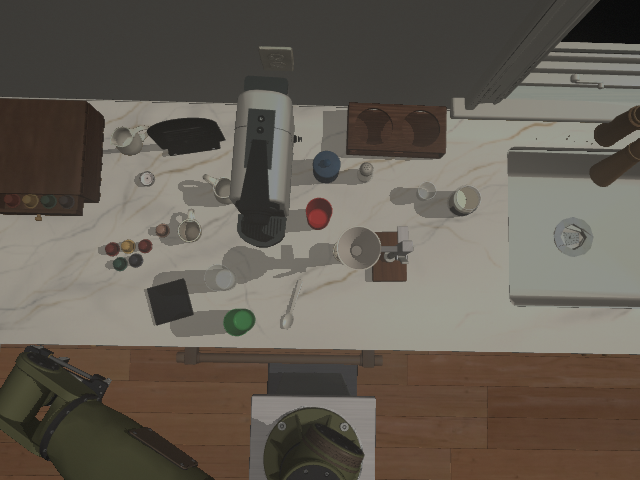

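Side view: stand base around (297,332), dripper at (298,235), a cup-like white thing at about (303,293). Top view: dripper at (357,249), stand base (390,257), and a clear glass at (222,280). I'll enlarge both.

```bash
python3 - <<'E'
import cv2,numpy as np
s=cv2.imread("pics/side0.png");t=cv2.imread("pics/top0.png")
a=cv2.resize(s[215:355,255:355],None,fx=4.28,fy=4.28,interpolation=cv2.INTER_CUBIC)[:599,:400]
b=cv2.resize(t[205:305,330:430],(400,400),interpolation=cv2.INTER_CUBIC)
c=cv2.resize(t[250:300,190:290],(400,200),interpolation=cv2.INTER_CUBIC)
r=np.vstack([b,c])[:599]
cv2.imwrite("pics/crop0.png",np.hstack([a,r]))
E
```

```text
(no output)
```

View pics/crop0.png

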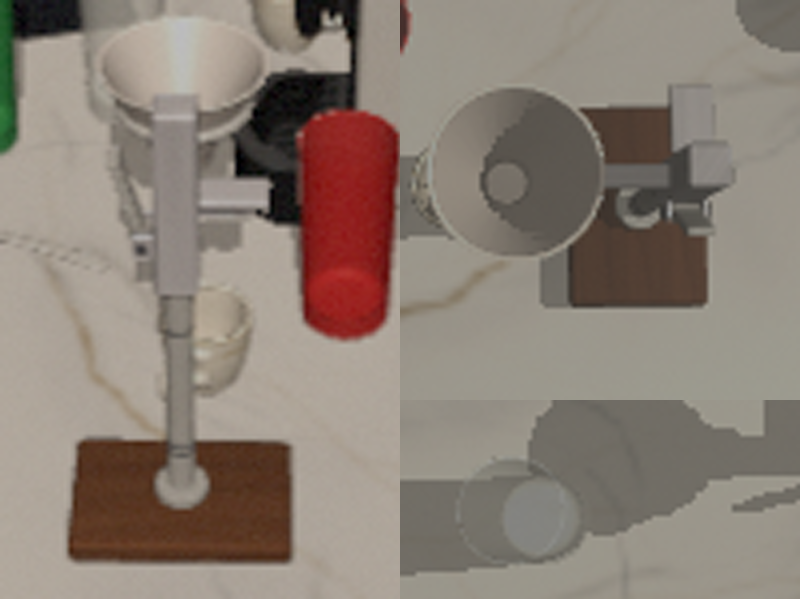

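The crop shows the espresso cup under the dripper and the clear tall glass standing alone on the left (top view 222,280), so the target is the lower groove. Next I fit the stand pose from hand-picked corners in both views.

```bash
cat > h.py <<'E'
from cell import manip
import numpy as np, cv2
def proj(c,X):
    X=np.atleast_2d(X)@np.array(c["R"]).T+c["t"]; f=240/np.tan(np.radians(c["vfov"]/2))
    return np.c_[c["cx"]+f*X[:,0]/X[:,2], c["cy"]+f*X[:,1]/X[:,2]]
def S2W(p,X):
    X=np.atleast_2d(X).astype(float); c,s=np.cos(p[2]),np.sin(p[2])
    return np.c_[p[0]+c*X[:,0]-s*X[:,1], p[1]+s*X[:,0]+c*X[:,1], X[:,2]]
E
python3 - <<'E'
from h import *
from scipy.optimize import least_squares
C={n:manip.camera(n) for n in("side","top")}
P={"side":[((-12,-12,295),153,97),((12,-12,295),200,97),((-12,-12,175),158,292),((12,-12,175),195,292),((50,12,240),270,180),((50,-12,234),268,212),((-65,-45,0),70,558),((65,-45,0),290,560),((-65,45,18),82,442),((65,45,18),290,445)],
"top":[((50,12,240),672,86),((50,-12,240),713,86),((12,12,295),688,142),((12,-12,295),735,142),((-65,-45,18),708,305),((-65,45,18),572,305),((65,45,18),582,107)]}
obs=[]
for n in P:
    for X,u,v in P[n]:
        obs.append((n,X,255+u/4.28,215+v/4.28) if n=="side" else (n,X,330+(u-400)/4,205+v/4))
def res(p):
    q=np.array([0,0,0,p[3]])
    r=[]
    for n,X,u,v in obs:
        Y=np.array(X,float); 
        if Y[2]>100: Y[2]+=p[3]
        r+=list((proj(C[n],S2W(p,Y))[0]-(u,v)))
    return r
s=least_squares(res,[400,-100,0,0],loss="soft_l1");print(s.x,np.array(res(s.x)).reshape(-1,2).round(1))
p=s.x;np.save("stand.npy",p)
im=[]
for n in C:
    I=cv2.resize(C[n]["frame"][:,:,::-1],None,fx=4,fy=4,interpolation=cv2.INTER_CUBIC)
    def poly(X,col):
        cv2.polylines(I,[((proj(C[n],S2W(p,X))+.5)*4).round().astype(int)],True,col,1)
    b=np.array([(-1,-1),(1,-1),(1,1),(-1,1)])
    for z in(0,18): poly(np.c_[b*(65,45),[z]*4],(0,255,0))
    for z in(175,295): poly(np.c_[b*12,[z]*4],(0,0,255))
    poly(np.c_[b*(19,12)+(31,0),[240]*4],(255,0,0))
    a=np.linspace(0,6.28,60); poly(np.c_[50*np.cos(a),100+50*np.sin(a),a*0+255],(255,0,255))
    poly([(-19,-8,209),(-19,8,209),(-38,8,265),(-38,-8,265)],(255,255,0))
    im.append(I[860:1420,1020:1400] if n=="side" else I[820:1260,1320:1720])
h=560;im[1]=cv2.copyMakeBorder(im[1],0,120,0,0,cv2.BORDER_CONSTANT)
cv2.imwrite("pics/fit.png",np.hstack(im))
E
```

```text
[ 513.57770681 -190.37016666  -94.23087243    4.36784868] [[-0.9  3.3]
 [-1.   3.4]
 [-1.  -0. ]
 [ 0.6  0.1]
 [-0.2 -2.1]
 [ 0.1 -1.1]
 [-1.2  2.3]
 [ 0.   2.7]
 [-1.3 -1.1]
 [ 0.3 -1. ]
 [ 0.  -0.9]
 [ 0.6 -0.8]
 [ 0.2 -0.5]
 [-0.2 -0.4]
 [-0.1 -0. ]
 [-0.7 -0.2]
 [-3.4 -0.4]]
```

View pics/fit.png

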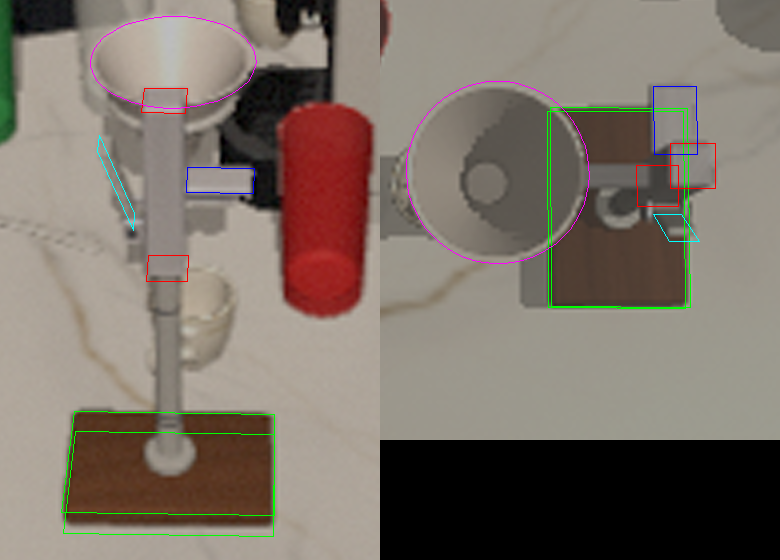

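The overlay matches the top view well (yaw ≈ 0.017 mod 2π). In the side view, the sleeve's top edge at row ~88 was the far (y=+12) one. I'll refit with that corrected.

```bash
python3 - <<'E'
from h import *
from scipy.optimize import least_squares
C={n:manip.camera(n) for n in("side","top")}
P={"side":[((-12,12,295),153,95),((12,12,295),200,95),((-12,-12,175),158,292),((12,-12,175),195,292),((50,12,240),270,180),((50,-12,234),268,212),((-65,45,18),82,442),((65,45,18),290,445)],
"top":[((50,12,240),672,86),((50,-12,240),713,86),((12,12,295),688,142),((12,-12,295),735,142),((-65,-45,18),708,305),((-65,45,18),572,305)]}
obs=[]
for n in P:
    for X,u,v in P[n]:
        obs.append((n,X,255+u/4.28,215+v/4.28) if n=="side" else (n,X,330+(u-400)/4,205+v/4))
for k in ("side","top",None):
  for zf in (0,1):
    def res(p):
        r=[]
        for n,X,u,v in obs:
            if k and n!=k: continue
            Y=np.array(X,float)+(0,0,zf*p[3]); r+=list((proj(C[n],S2W(p,Y))[0]-(u,v)))
        return r
    s=least_squares(res,[513,-190,0.017,0],x_scale=[1,1,.01,1]);print(k,zf,s.x.round(3),np.abs(res(s.x)).mean().round(2))
np.save("stand.npy",s.x)
from scipy.spatial.transform import Rotation as R
st=manip.read_state();print(st["clock"],st["eef_pos"],R.from_euler("xyz",st["eef_rot"]).as_matrix().round(3))
E
```

```text
side 0 [ 5.14129e+02 -1.90408e+02  8.00000e-03  0.00000e+00] 0.71
side 1 [ 5.13771e+02 -1.83962e+02  1.10000e-02 -5.16700e+00] 0.67
top 0 [ 5.12879e+02 -1.90939e+02  2.40000e-02  0.00000e+00] 0.22
top 1 [ 5.13900e+02 -1.92568e+02  2.20000e-02 -1.02200e+01] 0.17
None 0 [ 5.13633e+02 -1.90762e+02  1.70000e-02  0.00000e+00] 0.54
None 1 [ 5.13634e+02 -1.90757e+02  1.70000e-02 -1.40000e-02] 0.54
0.3 [230.14676006 499.42422861 213.24506411] [[-0.908  0.418 -0.   ]
 [ 0.418  0.908 -0.   ]
 [ 0.    -0.    -1.   ]]
```

Stand at (513.6, -190.8), yaw 0.017, and the heights agree with the text. The aim for the TCP is (508.6, -190.9), with tool y along stand x and the fingers at about an 80 mm gap. First I travel high.

Request:
jog_arm:
  series:
    - [0.2, -0.48, 0.4, 0, 0, -0.06, 0.15]
    - [0.38, -0.96, 0.7, 0, 0, -0.12, 0.15]
    - [0.38, -0.96, 0.7, 0, 0, -0.12, 0.15]
    - [0.38, -0.96, 0.7, 0, 0, -0.12, 0.15]
    - [0.38, -0.96, 0.7, 0, 0, -0.12, 0.15]
  grip_force: 40

```text
clock: 0.72
eef_pos: [277.3, 382.3, 300.9]
eef_rot: [3.136, 0.001, 2.519]
wrist_force: [-0.5, -0.1, 0.0]
finger_gap: 79.9
finger_force: 0.0
```

Request:
jog_arm:
  series:
    - [0.38, -0.96, 0.36, 0, 0, -0.12, 0.15]
    - [0.38, -0.96, 0.36, 0, 0, -0.12, 0.15]
    - [0.38, -0.96, 0.36, 0, 0, -0.12, 0.15]
    - [0.38, -0.96, 0.36, 0, 0, -0.12, 0.15]
    - [0.38, -0.96, 0.36, 0, 0, -0.12, 0.15]

```text
clock: 1.13
eef_pos: [322.1, 268.2, 341.2]
eef_rot: [3.14, 0.0, 2.33]
wrist_force: [-0.2, -0.2, -0.5]
finger_gap: 80.0
finger_force: 0.0
```

Request:
jog_arm:
  series:
    - [0.38, -0.96, 0, 0, 0, -0.12, 0.15]
    - [0.38, -0.96, 0, 0, 0, -0.12, 0.15]
    - [0.38, -0.96, 0, 0, 0, -0.12, 0.15]
    - [0.38, -0.96, 0, 0, 0, -0.12, 0.15]
    - [0.38, -0.96, 0, 0, 0, -0.12, 0.15]

```text
clock: 1.55
eef_pos: [367.4, 153.7, 339.7]
eef_rot: [-3.14, -0.001, 2.142]
wrist_force: [0.7, 0.9, 0.3]
finger_gap: 79.7
finger_force: 0.0
```

Request:
jog_arm:
  series:
    - [0.38, -0.96, 0, 0, 0, -0.12, 0.15]
    - [0.38, -0.96, 0, 0, 0, -0.12, 0.15]
    - [0.38, -0.96, 0, 0, 0, -0.12, 0.15]
    - [0.38, -0.96, 0, 0, 0, -0.12, 0.15]
    - [0.38, -0.96, 0, 0, 0, -0.12, 0.15]

```text
clock: 1.97
eef_pos: [413.0, 39.2, 339.8]
eef_rot: [-3.14, -0.001, 1.955]
wrist_force: [-0.1, 0.8, -0.2]
finger_gap: 79.6
finger_force: 0.0
```

Request:
jog_arm:
  series:
    - [0.4, -0.96, 0, 0, 0, -0.12, 0.15]
    - [0.4, -0.96, 0, 0, 0, -0.12, 0.15]
    - [0.4, -0.96, 0, 0, 0, -0.12, 0.15]
    - [0.4, -0.96, 0, 0, 0, -0.12, 0.15]
    - [0.4, -0.96, 0, 0, 0, -0.12, 0.15]

```text
clock: 2.38
eef_pos: [461.2, -75.2, 339.7]
eef_rot: [-3.14, -0.001, 1.768]
wrist_force: [-1.1, 0.4, -0.3]
finger_gap: 79.8
finger_force: 0.0
```

Request:
jog_arm:
  series:
    - [0.4, -0.953, 0, 0, 0, -0.114, 0.15]
    - [0.4, -0.953, 0, 0, 0, -0.114, 0.15]
    - [0.4, -0.953, 0, 0, 0, -0.114, 0.15]
    - [0.4, -0.953, 0, 0, 0, -0.114, 0.15]
    - [0.4, -0.953, 0, 0, 0, -0.114, 0.15]
    - [0.4, -0.953, 0, 0, 0, -0.114, 0.15]
    - [0.4, -0.953, 0, 0, 0, -0.114, 0.15]

```text
clock: 2.97
eef_pos: [508.8, -188.4, 341.2]
eef_rot: [3.141, 0.0, 1.591]
wrist_force: [0.7, -0.6, 0.1]
finger_gap: 79.7
finger_force: 0.0
```

```bash
python3 - <<'E'
from h import *
st=manip.read_state();print(st["joints"].round(2),st["eef_pos"],st["eef_rot"],st["finger_gap"])
a=manip.camera("side")["frame"][:,:,::-1];b=manip.camera("top")["frame"][:,:,::-1]
a=cv2.resize(a[120:300,240:360],None,fx=3.3,fy=3.3);b=cv2.resize(b[190:310,320:440],None,fx=3.3,fy=3.3)
b=cv2.copyMakeBorder(b,0,a.shape[0]-b.shape[0],0,0,cv2.BORDER_CONSTANT)
cv2.imwrite("pics/above.png",np.hstack([a,b]))
E
```

```text
[-0.42  0.22  1.33  0.    1.59 -0.44] [ 508.77420564 -188.38515569  341.15889646] [3.14083595e+00 5.94114644e-05 1.59122722e+00] 79.71146854682641
```

View pics/above.png

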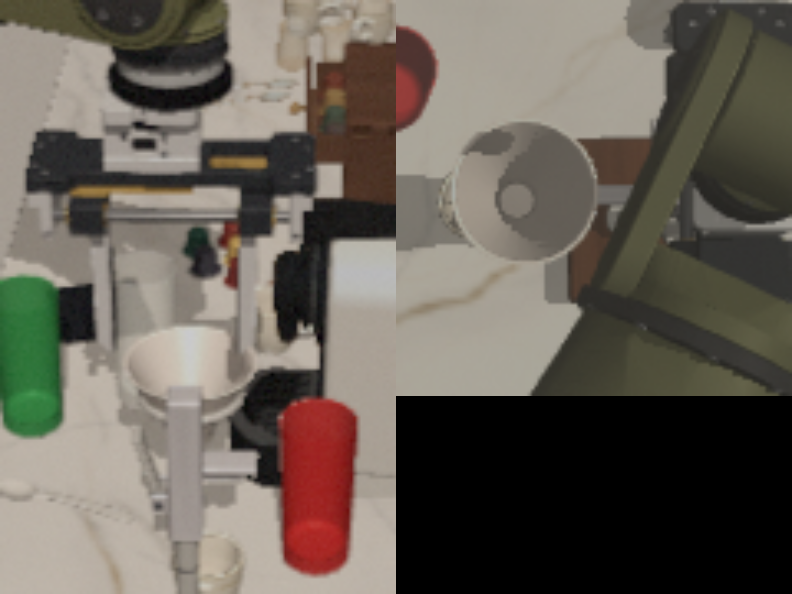

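The gripper is over the sleeve, with the right finger (col ~248) above the outer part of the thumb rest and the left finger (col ~105) outside the lever (col ~145). I descend next.

Request:
jog_arm:
  series:
    - [0, 0, -0.3, 0, 0, 0, 0.15]
    - [0, 0, -0.55, 0, 0, 0, 0.15]
    - [0, 0, -0.7, 0, 0, 0, 0.15]
    - [0, 0, -0.7, 0, 0, 0, 0.15]
    - [0, 0, -0.7, 0, 0, 0, 0.15]
    - [0, 0, -0.7, 0, 0, 0, 0.15]

```text
clock: 3.57
eef_pos: [509.1, -190.6, 258.6]
eef_rot: [3.139, 0.001, 1.589]
wrist_force: [-0.1, 0.3, 0.3]
finger_gap: 80.1
finger_force: 0.0
```

Request:
jog_arm:
  series:
    - [0, 0, -0.05, 0, 0, 0, 0.15]
    - [0, 0, -0.1, 0, 0, 0, 0.15]
    - [0, 0, -0.15, 0, 0, 0, 0.15]
    - [0, 0, -0.2, 0, 0, 0, 0.15]
    - [0, 0, -0.25, 0, 0, 0, 0.15]
    - [0, 0, -0.25, 0, 0, 0, 0.15]
    - [0, 0, -0.25, 0, 0, 0, 0.15]

```text
clock: 4.15
eef_pos: [509.0, -191.0, 227.2]
eef_rot: [3.14, 0.001, 1.588]
wrist_force: [0.8, -0.1, 5.5]
finger_gap: 80.1
finger_force: 2.6
```

```bash
python3 - <<'E'
from h import *
st=manip.read_state();print(st["eef_pos"],st["wrist_force"],st["moment"],st["finger_gap"])
E
```

```text
[ 509.04372566 -190.96302095  227.22924246] [ 0.77890785 -0.13394429  5.45526186] [-0.00280206 -0.58905303  0.00563978] 80.12591619151577
```

Contact made with 5.5 N of spring force. Now I press down towards TCP z ≈ 133.

Request:
jog_arm:
  series:
    - [0, 0, -0.12, 0, 0, 0, 0.15]
    - [0, 0, -0.26, 0, 0, 0, 0.15]
    - [0, 0, -0.4, 0, 0, 0, 0.15]
    - [0, 0, -0.54, 0, 0, 0, 0.15]
    - [0, 0, -0.66, 0, 0, 0, 0.15]
    - [0, 0, -0.75, 0, 0, 0, 0.15]
    - [0, 0, -0.78, 0, 0, 0, 0.15]
    - [0, 0, -0.78, 0, 0, 0, 0.15]

```text
clock: 4.82
eef_pos: [509.2, -191.1, 133.2]
eef_rot: [3.14, 0.001, 1.588]
wrist_force: [1.7, 0.5, 6.3]
finger_gap: 80.3
finger_force: 3.3
```

Request:
jog_arm:
  series:
    - [0, 0, 0, 0, 0, 0, 0.15]
    - [0, 0, 0, 0, 0, 0, 0.15]
    - [0, 0, 0, 0, 0, 0, 0.15]

```text
clock: 5.07
eef_pos: [509.2, -191.1, 134.1]
eef_rot: [3.14, 0.001, 1.588]
wrist_force: [1.4, 0.7, 5.6]
finger_gap: 80.1
finger_force: 3.3
```

```bash
python3 - <<'E'
from h import *
st=manip.read_state();print(st["clock"],st["eef_pos"],st["wrist_force"],st["moment"],st["finger_gap"])
c=manip.camera("side");I=c["frame"][:,:,::-1].copy()
p=np.load("stand.npy")
for n,z in(("groove2",54),("groove",60)): print(n,proj(c,S2W(p,[0,-8,z]))[0],"sleevebottom",proj(c,S2W(p,[0,-12,z]))[0])
cv2.imwrite("pics/down.png",np.hstack([cv2.resize(I[200:360,250:350],None,fx=3.75,fy=3.75,interpolation=cv2.INTER_CUBIC),cv2.resize(I[270:345,275:325],(400,600),interpolation=cv2.INTER_NEAREST)]))
E
```

```text
5.0667 [ 509.21510227 -191.07385801  134.05574587] [1.4178438  0.70356387 5.56503246] [ 0.04646227 -0.4490831   0.05194679] 80.1458453442831
groove2 [296.86698723 321.70810651] sleevebottom [296.79376894 322.84093942]
groove [296.834276   319.91949904] sleevebottom [296.76078407 321.05078165]
```

View pics/down.png

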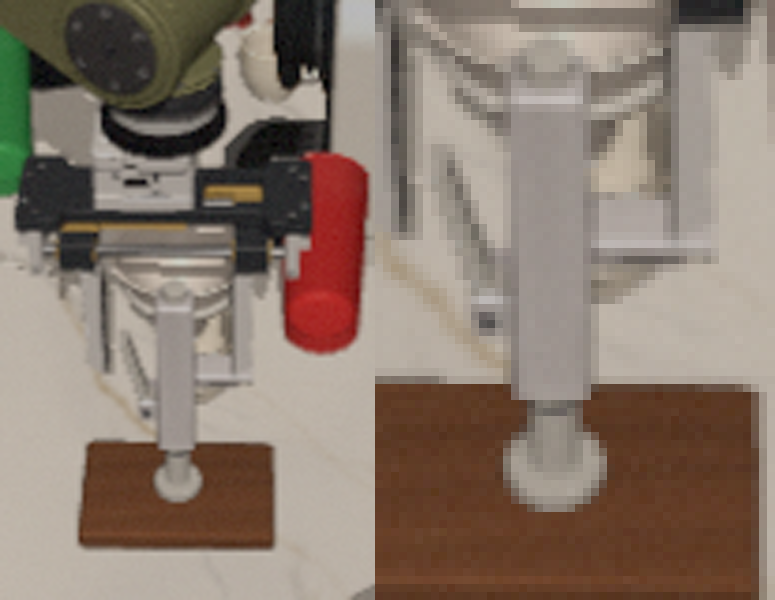

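The far fingertip is on the thumb rest and the lever is still open. The sleeve's lower end is at row ~320, just above the lower line of the pair, and the TCP reads about 1 mm high. I'll trim down 1 mm, then close the fingers in stages.

Request:
jog_arm:
  series:
    - [0, 0, -0.009, 0, 0, 0, 0.15]
    - [0, 0, -0.009, 0, 0, 0, 0.15]
    - [0, 0, -0.009, 0, 0, 0, 0.15]
    - [0, 0, -0.009, 0, 0, 0, 0.25]
    - [0, 0, -0.009, 0, 0, 0, 0.25]
    - [0, 0, -0.009, 0, 0, 0, 0.25]
    - [0, 0, -0.009, 0, 0, 0, 0.25]
  grip_force: 40

```text
clock: 5.7
eef_pos: [510.0, -191.2, 133.4]
eef_rot: [3.138, 0.001, 1.588]
wrist_force: [5.7, -0.3, 7.0]
finger_gap: 70.5
finger_force: 3.3
```

Request:
jog_arm:
  series:
    - [0, 0, -0.003, 0, 0, 0, 0.35]
    - [0, 0, -0.003, 0, 0, 0, 0.4]
    - [0, 0, -0.003, 0, 0, 0, 0.45]
    - [0, 0, -0.003, 0, 0, 0, 0.45]
    - [0, 0, -0.003, 0, 0, 0, 0.45]

```text
clock: 6.12
eef_pos: [507.5, -191.2, 132.0]
eef_rot: [-3.139, 0.0, 1.588]
wrist_force: [-9.3, -1.4, 8.2]
finger_gap: 51.7
finger_force: 4.9
```

Request:
jog_arm:
  series:
    - [0, 0, 0.005, 0, 0, 0, 0.5]
    - [0, 0, 0.005, 0, 0, 0, 0.55]
    - [0, 0, 0.005, 0, 0, 0, 0.6]
    - [0, 0, 0.005, 0, 0, 0, 0.6]
    - [0, 0, 0.005, 0, 0, 0, 0.6]

```text
clock: 6.53
eef_pos: [507.5, -191.1, 132.6]
eef_rot: [-3.139, -0.0, 1.588]
wrist_force: [-10.5, -0.1, 10.2]
finger_gap: 37.7
finger_force: 5.2
```

Request:
jog_arm:
  series:
    - [0, 0, 0.003, 0, 0, 0, 0.64]
    - [0, 0, 0.003, 0, 0, 0, 0.7]
    - [0, 0, 0.003, 0, 0, 0, 0.75]
    - [0, 0, 0.003, 0, 0, 0, 0.75]
    - [0, 0, 0.003, 0, 0, 0, 0.75]
    - [0, 0, 0.003, 0, 0, 0, 0.75]

```text
clock: 7.03
eef_pos: [508.6, -191.1, 133.4]
eef_rot: [-3.141, 0.001, 1.589]
wrist_force: [0.6, -0.9, 8.7]
finger_gap: 33.0
finger_force: 40.1
```

```bash
python3 - <<'E'
from h import *
c=manip.camera("side");I=c["frame"][:,:,::-1].copy()
st=manip.read_state();print(st["clock"],st["eef_pos"],st["eef_rot"],st["wrist_force"],st["moment"],st["finger_gap"],st["finger_force"])
cv2.imwrite("pics/closed.png",np.hstack([cv2.resize(I[200:360,250:350],None,fx=3.75,fy=3.75,interpolation=cv2.INTER_CUBIC),cv2.resize(I[270:345,275:325],(400,600),interpolation=cv2.INTER_NEAREST)]))
E
```

```text
7.0833 [ 508.5825002  -191.09587953  133.40857555] [-3.14149369e+00  6.58754764e-04  1.58862083e+00] [ 0.27971228 -1.03860786  8.44253606] [-0.04090333  1.27266561  0.21054838] 32.86953257274331 40.13547241687775
```

View pics/closed.png

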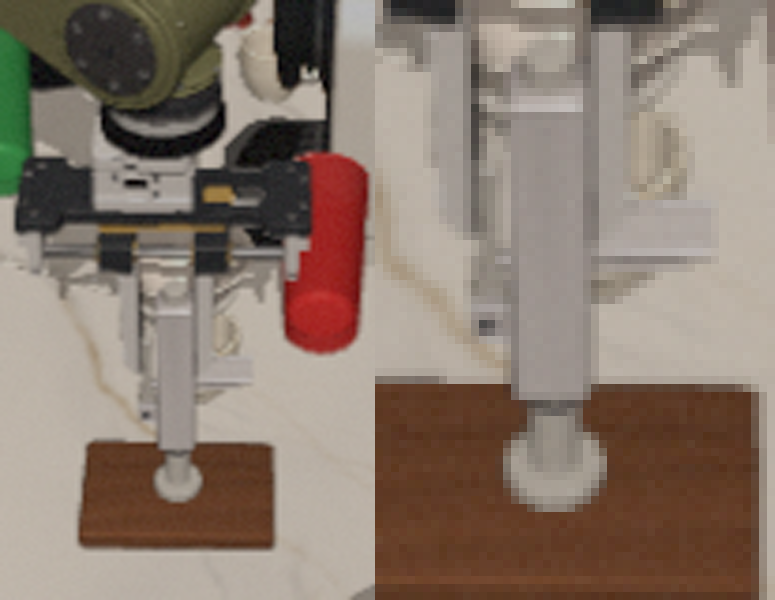

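The lever is flat and the fingers hold lever and sleeve at a 33 mm gap and 40 N. The sleeve end is at row ~320, next to the lower line. I'll measure the sleeve height at sub-pixel level against the start picture, without another view.

```bash
python3 - <<'E'
from h import *
from scipy.optimize import brentq
c=manip.camera("side");p=np.load("stand.npy")
g=lambda I:I.astype(float).mean(2)
s0=g(cv2.imread("pics/side0.png"));dn=np.zeros((480,640));dn[270:345,275:325]=g(cv2.imread("pics/down.png")[4:600:8,375+4::8][:75,:50])
cl=g(c["frame"])
def prof(I,a,b): return I[a:b,294:300].mean(1).round(0)
print("start bottom",279,prof(s0,279,294));print("down",314,prof(dn,314,326));print("closed",prof(cl,314,326))
print("closed top 276..290",prof(cl,276,292)," down",prof(dn,276,292));print("start top 232",prof(s0,232,248))
for X in([0,-12,175],[0,12,295],[0,-12,295]): print(X,proj(c,S2W(p,X))[0])
for z in(56,58,60,62): print(z,proj(c,S2W(p,[[0,-12,z],[0,12,z+120],[0,-12,z+120]])).round(2)[:,1],proj(c,S2W(p,[[0,-8,60],[0,-8,54]]))[:,1].round(2))
print("post only rows start 308..326",s0[308:328,295:299].mean(1).round(0))
print("teaser: thumb rest col",[ (n,I[290:308,314:318].mean(1).round(0)) for n,I in(("dn",dn),("cl",cl))])
E
```

```text
start bottom 279 [137. 138. 138. 139. 139. 105. 121. 123. 123. 125. 125. 123. 120. 108.
  97.]
down 314 [148. 149. 149. 150. 152. 153. 106. 102. 131. 131. 134. 135.]
closed [149. 150. 150. 150. 149. 141.  87. 102. 130. 131. 134. 135.]
closed top 276..290 [155. 155. 148. 134. 140. 152. 175. 184. 139. 144. 145. 143. 145. 145.
 144. 145.]  down [160. 157. 149. 136. 143. 165. 187. 156. 144. 145. 144. 144. 145. 145.
 145. 146.]
start top 232 [184. 183. 183. 182. 179. 155. 147. 148. 150. 157. 173. 144. 133. 133.
 133. 132.]
[0, -12, 175] [296.0935295  284.83747224]
[0, 12, 295] [295.82611368 236.58775096]
[0, -12, 295] [295.31794518 242.74488008]
56 [322.25 278.02 284.51] [319.92 321.71]
58 [321.65 277.36 283.84] [319.92 321.71]
60 [321.05 276.7  283.18] [319.92 321.71]
62 [320.45 276.04 282.51] [319.92 321.71]
post only rows start 308..326 [126. 126. 125. 125. 126. 126. 126. 128. 127. 128. 118.  94. 111.  93.
 128. 126. 127. 127. 128. 127.]
teaser: thumb rest col [('dn', array([158., 162., 161., 160., 158., 159., 158., 158., 164., 170., 178.,
       157., 149., 176., 176., 178., 177., 177.])), ('cl', array([175., 176., 175., 176., 176., 174., 166., 170., 169., 166., 168.,
       180., 157., 173., 177., 177., 178., 178.]))]
```

The top edge and the TCP both put the sleeve end at about 60 mm (59.8 and 60.4). Settle, recheck, and hand in.

Request:
jog_arm:
  series:
    - [0, 0, 0, 0, 0, 0, 0.75]
    - [0, 0, 0, 0, 0, 0, 0.75]
    - [0, 0, 0, 0, 0, 0, 0.75]
    - [0, 0, 0, 0, 0, 0, 0.75]
    - [0, 0, 0, 0, 0, 0, 0.75]
    - [0, 0, 0, 0, 0, 0, 0.75]

```text
clock: 7.63
eef_pos: [508.6, -191.1, 133.4]
eef_rot: [-3.141, 0.001, 1.589]
wrist_force: [0.2, -0.9, 8.3]
finger_gap: 32.7
finger_force: 40.1
```

```bash
python3 -c "
from cell import manip
print(manip.sign_off())"
```

```text
the job is handed in; nothing more can be done
None
```

I pressed the leg down to the lower groove, because the espresso cup stands under the dripper, then closed the lever there and handed in still holding both at 40 N; the sleeve end measured about 60 mm by arm position and by the sleeve's top edge in the side picture, though a rougher reading of its bottom edge gave about 61.5 mm.

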